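# Clear and pop the ribbon caddy's touch-latch lid

## Task

The low round pastille tin has been left standing on one of the two push-to-open lids of the wooden ribbon caddy. With the fingers push the tin across, without picking it up, until it stands wholly on the fixed deck between the two lids; then press down the front edge of the lid it stood on and let go, so that this lid springs ajar. Leave the jar standing on the other lid, that lid shut, and the honey jar and bell where they are.

Things in the scene. Friction and masses are not known exactly. Their poses are not given: they have to be found in the camera images.
- deck_centre (a point): centre of the top of the caddy's fixed middle deck, 111 mm above the counter. The caddy is a fixed wooden box 92 mm deep (x) and 360 mm long (y), on a plinth 3 mm wider all round, its axes as the world's at yaw 0 (y along its length, to the left; -x to its front). The deck is 116 mm long along y and 92 mm deep; on each side of it, after a 2 mm gap, lies a 120 mm wide lid whose centre is 120 mm from this point along y and whose top is 1 mm higher than the deck
- tin_centre (a point): centre (half-way up) of the loose low round pastille tin, plain cylinder 69 mm in diameter and 42 mm high, about 0.09 kg, standing on one of the lids
- jar_centre (a point): centre (half-way up) of the loose small jar with a screw cap, 50 mm in diameter and 60 mm high, standing on the other lid; a bystander
- left_lid (a joint): left (+y) wooden spring lid 92 deep x 120 wide x 9 mm, hinged at its far edge, top 112 mm above the counter, with a touch latch: press the front edge down until it stops, 4 to 5 mm (-0.05 rad, 6 to 10 N; under 2 mm it stays latched), let go, and it springs ajar to about 0.41 rad, its front edge some 36 mm higher. Value (rad): 0 shut, negative pressed, positive open
- right_lid (a joint): right (-y) wooden spring lid 92 deep x 120 wide x 9 mm, hinged at its far edge, top 112 mm above the counter, with a touch latch: press the front edge down until it stops, 4 to 5 mm (-0.05 rad, 6 to 10 N; under 2 mm it stays latched), let go, and it springs ajar to about 0.41 rad, its front edge some 36 mm higher. Value (rad): 0 shut, negative pressed, positive open
- left_press (a point): the small flush steel touch mark, 16 mm across, on the top of the left lid, 16 mm behind the middle of its front edge (76 mm from the hinge line); the place to press, downward
- right_press (a point): the small flush steel touch mark, 16 mm across, on the top of the right lid, 16 mm behind the middle of its front edge (76 mm from the hinge line); the place to press, downward
- honey: loose honey jar, 54 mm in diameter, 75 mm high, on the counter near the left end of the caddy; origin at the centre of its underside; a bystander
- bell: loose service bell, 80 mm in diameter, 58 mm high, on the counter near the right end of the caddy; origin at the centre of its underside; a bystander
There are look-alikes about, which are no part of the job. What is shaped like the part that bears tin_centre but blue is not meant.

How it is judged:
By the outcome, as a careful person would: the job done as asked, in the order asked, and still so for the second after the job is handed in, with the robot touching nothing.
It also fails if it takes over 40 s, if anything falls off the work surface, if the arm or the gripper's body presses on something with over 40 N, if the wrist force passes 120 N, or if a joint passes its speed limit or range.

## Robot

A 7-joint arm with a two-finger parallel gripper is mounted at the origin on a cart in front of the work surface, level with it; the furniture and walls round the work are solid. World frame = base frame: x ahead of the robot, y to its left, z up, the work surface at z = 0. Lengths are in m, angles in rad, forces in N, time in s.
With the tool pointing down it reaches from about 0.425 to 0.875 m from the base axis. Payload 4.7 kg.
Tool frame: the origin (TCP) lies on the centre line of the jaws, within the pads' length; the fingertips stand 14 mm ahead of it and the grasp point (between the pads) lies 5 mm behind it; z points along the fingers, y is the direction in which the jaws open and shut (so a half turn about z gives the same grasp; the last joint's range is limited). The gripper opens to 87 mm and grips with 3 to 60 N. Pads are 19 mm wide; open, the fingers measure 117 mm over their backs; the gripper's body (75 mm by 190 mm) begins 51 mm behind the grasp point.
Start: joints at [-1.309, 0.321, -0.07, 1.45, 0.023, 1.371, -0.057], TCP at [0.159, 0.63, 0.237] pointing down, gripper open.
Joint ranges: [-2.86, 2.86], [-0.3, 2.09], [-1.38, 1.24], [0.06, 2.45], [-1.56, 4.7], [0.09, 2.05], [-2.69, 2.69]. Speed limits (rad/s): [2.57, 2.57, 3.14, 3.14, 3.14, 3.14, 3.14].

## Interface

Orientations are given as a rotation vector (axis times angle).
In Python, from bench import ctrl gives the robot as it stands. The module is installed in compiled form; this text tells all that it offers.
- The arm moves only by the tool step_arm, never from a script. Its argument "plan" is a list of rows, each a list of 3 entries, a list of its own where there are three numbers: the turn, a rotation vector about the tool's x, y, z in rad, then the shift along the tool's x, y, z in m, then the closure in counts, from 0 (fully open) to 255 (shut). In form: [[[rx, ry, rz], [x, y, z], hand], ...]. A call has exactly 10 rows; each row is the pose to reach, as a shift and turn from the pose commanded when the call began, along the tool's axes at that moment; what a row does not reach only later rows make up. A row lasts 1/8 s, in which the tool goes at most 62.5 mm and 10.7 degrees, less where a joint would pass 70% of its speed; a pose out of reach is approached as far as the arm can. A call with a gripper value outside its range is refused whole. The fingers move at their own pace and stop on an object; "squeeze" is the grip in N (left out, the last holds). Time passes only in rows, so rows that repeat a pose let the fingers close, or fill a call up. It gives the time, the measured TCP pose, the force and the opening at its end, in the units of the state.
- ctrl.get_state(): the state, without advancing time (a new reading comes with each control period).
- ctrl.get_image(name): name is "scene" or "side" or "wrist"; returns the picture (384x512x3 uint8, red, green, blue); there is no depth.
- ctrl.calibration(name): a dict with "fov_y" (degrees; the focal length in pixels is half the picture's height over the tangent of half this angle, whatever the lens; pixels are square), "cx", "cy" (the principal point, pixels), "k1" (the pictures are not rectified: a ray, as slopes to the right and down, at radius r is drawn at 1 + k1 r^2 times it, then the intrinsics apply), "rvec" (rotation vector, rad) and "tvec" (3), from world to camera coordinates, as OpenCV has them. Camera axes: x right, y down, z forward; pixel columns grow to the right and rows downward; lengths in m; the calibration is good to about 2 mm. A picture is of the moment at which its call begins: read the wrist's pose just before it. calibration takes no time and is no camera call; for the wrist camera it gives the pose at the moment of the call.
- ctrl.close_job(): hands the job in, once; it reports no verdict.
Trained networks look in the newest picture that a camera, given by its name, has taken for a name from the list of things; names that differ only in an ending like _2 or _b are one class to them, and where a whole thing is asked for, a point or a joint stands for the part that bears it (a point fixed in the world has none). Each returns a list of dicts, best first, with "score" (0 to 1); they miss things now and then, are a little off and sometimes report something else, mostly with a low value. They report only what shows in the picture. A call takes as long as a camera call. They do not tell look-alikes from the thing itself.
- ctrl.cut_out(camera, label): "pixels" (384x512 bool, what is visible of it) and "rect" ([left, top, width, height] in pixels, round what is visible of it).
The state is a dict: "time": time; "joint_positions": joint angles; "qd": joint speeds; "joint_torque": joint torques, N m; "position": TCP position; "tool_rot": TCP orientation; "ft_force": force on the tool from outside, world axes, zero at the start; "torque": the same for the moment, N m; "grip_width": opening from 0.0 (shut) to 1.0 (fully open).
Only numpy, scipy, OpenCV 4.12 (cv2) and the standard library are available. Lean on these libraries where they do the work, as an engineer would, in place of code of your own. Each camera call takes 0.05 s, during which the arm holds its last target.

## Working session

There is one attempt and no reset: what is moved stays moved. The work goes in short steps, Python scripts to look and compute and a tool call to move; the robot and the scene stay as the last step left them, time stands still between calls to the robot, and variables do not carry over. Pictures are saved under pics/ and viewed, and the job is handed in when it is done.

Besides the shell and the picture viewer there is one more tool, called after "Call:" in YAML: its name, and indented under it one key for each argument. step_arm: Moves the arm, as the interface text tells. Its arguments: {"type":"object","properties":{"plan":{"type":"array"},"squeeze":{"type":"number"}},"required":["plan"]}

```bash
mkdir -p pics; cat > h.py <<'E'
import numpy as np,cv2
from bench import ctrl
from scipy.spatial.transform import Rotation as R
def K(c):
    f=192/np.tan(np.radians(c['fov_y'])/2); return f
def ray(c,u,v):
    f=K(c); d=np.array([(u-c['cx'])/f,(v-c['cy'])/f]); s=d.copy()
    for _ in range(30): s=d/(1+c['k1']*(s@s))
    Rm=R.from_rotvec(c['rvec']).as_matrix(); t=np.array(c['tvec'])
    o=-Rm.T@t; w=Rm.T@np.array([s[0],s[1],1]); return o,w/np.linalg.norm(w)
def atz(c,u,v,z):
    o,w=ray(c,u,v); return o+w*(z-o[2])/w[2]
def proj(c,p):
    Rm=R.from_rotvec(c['rvec']).as_matrix(); q=Rm@np.array(p)+np.array(c['tvec'])
    s=q[:2]/q[2]; s=s*(1+c['k1']*(s@s)); return s*K(c)+[c['cx'],c['cy']]
def tri(rays):
    A=np.zeros((3,3));b=np.zeros(3)
    for o,w in rays:
        P=np.eye(3)-np.outer(w,w);A+=P;b+=P@o
    x=np.linalg.solve(A,b); return x,[np.linalg.norm((np.eye(3)-np.outer(w,w))@(x-o)) for o,w in rays]
def save(n,im): cv2.imwrite('pics/'+n+'.png',im[...,::-1])
E
python3 - <<'E'
from h import *
s=ctrl.get_state();print(s)
for n in ['scene','side']:
    im=ctrl.get_image(n);save(n+'0',im);c=ctrl.calibration(n);print(n,c, ray(c,256,192))
    for l in ['tin_centre','jar_centre','left_press','right_press','honey','bell','left_lid','right_lid']:
        r=ctrl.cut_out(n,l); print(n,l,[(round(x['score'],2),x['rect'],x['pixels'].sum()) for x in r[:4]])
print(ctrl.get_state()['time'])
E
```

```text
{'time': 0.0, 'joint_positions': array([-1.30884841,  0.32179949, -0.07009377,  1.4516784 ,  0.02262954,
        1.37078357, -0.05688899]), 'qd': array([-6.43362006e-04, -1.45774780e-03,  1.69960801e-03,  4.05732096e-04,
        3.73542560e-04,  7.92182820e-05,  1.04218675e-03]), 'joint_torque': array([ 7.06079463e-04, -4.91303444e+01, -4.03353274e-01, -3.12524414e+01,
       -6.37616334e-02,  4.37788549e-02,  1.67273074e-04]), 'position': array([0.15937983, 0.62961657, 0.23547513]), 'tool_rot': array([-3.88221793e-01, -3.11740220e+00,  2.95073857e-03]), 'ft_force': array([-0.39107399, -0.37250231, -0.47485165]), 'torque': array([ 0.03046639, -0.00588176,  0.0659488 ]), 'grip_width': 0.9970294245040909}
scene {'fov_y': 52.99698208006701, 'cx': 254.80988826953867, 'cy': 188.55905957544937, 'k1': 0.02690368938781626, 'rvec': array([ 2.28729454, -0.80061513,  0.30823748]), 'tvec': array([-0.35337979,  0.2848973 ,  1.24583145])} (array([-0.11484069, -0.7153822 ,  1.11048623]), array([ 0.41768717,  0.52214564, -0.74357337]))
scene tin_centre [(0.7, [248.4, 179.9, 18.7, 22.8], np.int64(396
[... 981 characters left out ...]
 -0.50665615]))
side tin_centre [(0.9, [241.2, 184.4, 24.9, 23.5], np.int64(409)), (0.47, [237.7, 190.9, 2.2, 14.8], np.int64(50))]
side jar_centre [(0.71, [251.7, 221.1, 15.3, 24.2], np.int64(388))]
side left_press [(0.77, [244.9, 188.9, 24.8, 20.0], np.int64(188))]
side right_press [(0.59, [245.9, 228.2, 34.3, 26.4], np.int64(586))]
side honey [(0.71, [234.1, 150.8, 12.4, 16.3], np.int64(171))]
side bell [(0.77, [248.9, 309.1, 36.5, 26.9], np.int64(665))]
side left_lid [(0.54, [244.2, 189.0, 31.4, 20.7], np.int64(207)), (0.19, [245.6, 188.1, 17.0, 17.1], np.int64(350))]
side right_lid [(0.63, [244.7, 229.6, 31.0, 27.8], np.int64(623)), (0.24, [251.4, 221.0, 15.0, 22.7], np.int64(374))]
0.9
```

```bash
python3 - <<'E'
import cv2,numpy as np
a=cv2.imread('pics/scene0.png');b=cv2.imread('pics/side0.png')
cv2.imwrite('pics/scene0z.png',cv2.resize(a[110:340,150:400],None,fx=2.6,fy=2.6,interpolation=cv2.INTER_CUBIC))
cv2.imwrite('pics/side0z.png',cv2.resize(b[130:350,150:350],None,fx=2.7,fy=2.7,interpolation=cv2.INTER_CUBIC))
E
```

```text
(no output)
```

View pics/scene0z.png

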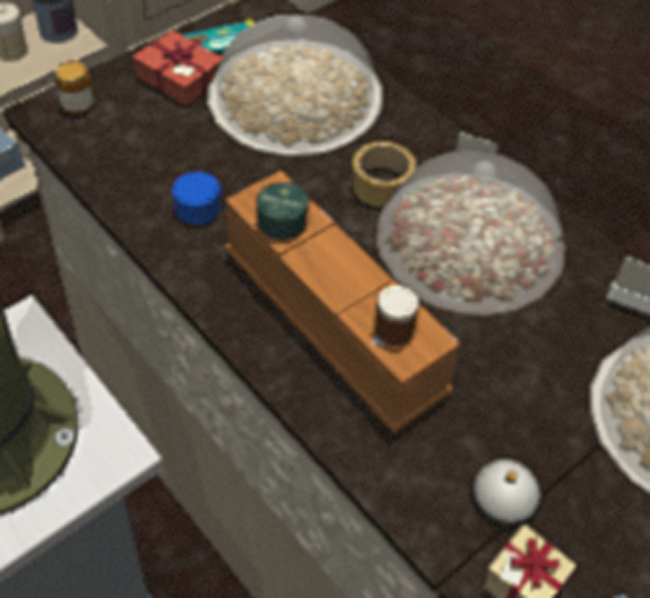

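View pics/side0z.png

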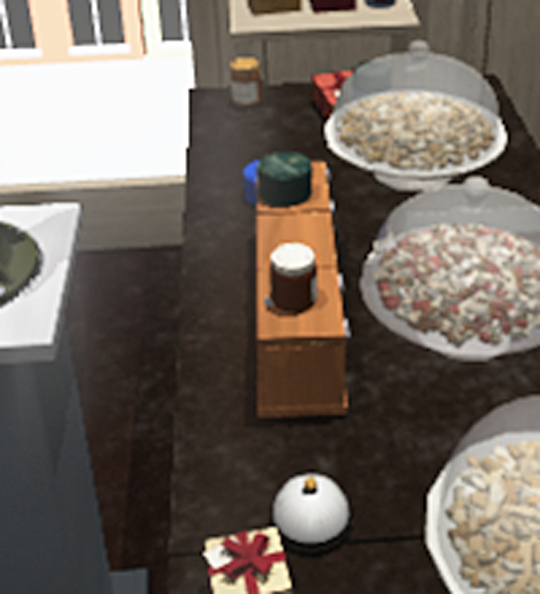

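View pics/scene0.png

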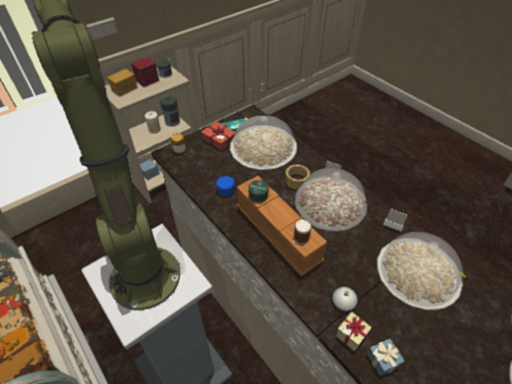

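```bash
python3 - <<'E'
from h import *
cs=ctrl.calibration('scene');cd=ctrl.calibration('side')
# corners at z=.111/.112 : scene crop coords /2.6+(150,110)
def S(u,v): return (u/2.6+150,v/2.6+110)
def D(u,v): return (u/2.7+150,v/2.7+130)
for n,u,v in [('frontright',403,380),('backright',457,343),('frontleft',228,200),('backleft',281,173)]:
    print(n,atz(cs,*S(u,v),.112).round(4))
for n,u,v in [('frontright',257,336),('backright',345,333),('gapR front',257,268),('gapL front',257,208),('gapL back',329,211),('backleft',325,162)]:
    print(n,'side',atz(cd,*D(u,v),.112).round(4))
print('gap',atz(cs,*S(281,252),.112).round(4),atz(cs,*S(332,225),.112).round(4),atz(cs,*S(336,315),.112).round(4),atz(cs,*S(388,280),.112).round(4))
print(tri([ray(cs,*S(403,380)),ray(cd,*D(257,336))]),tri([ray(cs,*S(457,343)),ray(cd,*D(345,333))]))
# tin by masks
im=cv2.imread('pics/scene0.png').astype(int);
for n,c,f in [('tin',(257.5,191),None)]: pass
for lab,ps,pd in [('tin',(248.4+9.35,179.9+11.4),(D(285,179))),('jar',S(396,315),D(293,277)),('honey',S(74,87),D(245,81)),('bell',S(507,491),D(312,512))]:
    x,e=tri([ray(cs,*ps),ray(cd,*pd)]);print(lab,x.round(4),np.round(e,4))
E
```

```text
frontright [ 0.3988 -0.3105  0.112 ]
backright [ 0.4851 -0.3132  0.112 ]
frontleft [0.4106 0.0449 0.112 ]
backleft [0.4989 0.0398 0.112 ]
frontright side [ 0.3948 -0.311   0.112 ]
backright side [ 0.4855 -0.3151  0.112 ]
gapR front side [ 0.3997 -0.1926  0.112 ]
gapL front side [ 0.4048 -0.0671  0.112 ]
gapL back side [ 0.4927 -0.0833  0.112 ]
backleft side [0.4996 0.0364 0.112 ]
gap [ 0.4093 -0.0714  0.112 ] [ 0.4913 -0.0774  0.112 ] [ 0.399  -0.1917  0.112 ] [ 0.4861 -0.1915  0.112 ]
(array([ 0.3958646 , -0.31267576,  0.11478768]), [np.float64(0.0015344886231207155), np.float64(0.0015344886231207337)]) (array([ 0.48601514, -0.31256356,  0.1100858 ]), [np.float64(0.00026657633062435117), np.float64(0.00026657633062431376)])
tin [ 0.443  -0.0273  0.1281] [0.0007 0.0007]
jar [ 0.4377 -0.253   0.1425] [0.0013 0.0013]
honey [0.4034 0.4579 0.0368] [0.0012 0.0012]
bell [ 0.4383 -0.4575  0.0143] [0.001 0.001]
```

```bash
cat >> h.py <<'E'
def down(yaw,tilt=0):
    # tool z down; yaw: direction of tool y (jaw) in world xy = angle ; 
    y=np.array([np.cos(yaw),np.sin(yaw),0]);z=np.array([0,0,-1.]);x=np.cross(y,z)
    return np.stack([x,y,z],1)
def delta(p,Rt,s=None):
    s=s or ctrl.get_state(); R0=R.from_rotvec(s['tool_rot']).as_matrix()
    return (R.from_matrix(R0.T@Rt).as_rotvec()).round(4), (R0.T@(np.array(p)-s['position'])).round(4)
E
python3 - <<'E'
from h import *
s=ctrl.get_state();R0=R.from_rotvec(s['tool_rot']).as_matrix();print(R0.round(3))
im=ctrl.get_image('wrist');save('w0',im);c=ctrl.calibration('wrist');Rm=R.from_rotvec(c['rvec']).as_matrix();print('cam in tool',R0.T@(-Rm.T@c['tvec']-s['position']),(R0.T@Rm.T).round(3),c['fov_y'])
for yaw in (-0.035,np.pi-.035): print(delta([.47,-.06,.34],down(yaw)))
E
```

```text
[[-0.969  0.245  0.   ]
 [ 0.245  0.969  0.   ]
 [-0.     0.    -1.   ]]
cam in tool [ 8.19304144e-02  3.33665751e-05 -1.47432180e-01] [[-0.    -0.956 -0.294]
 [ 1.     0.    -0.   ]
 [ 0.    -0.294  0.956]] 58.26016403078883
(array([ 1.000e-04, -0.000e+00,  1.358e+00]), array([-0.4703, -0.5929, -0.1034]))
(array([ 0.0000e+00,  1.0000e-04, -1.7836e+00]), array([-0.4703, -0.5929, -0.1034]))
```

View pics/w0.png

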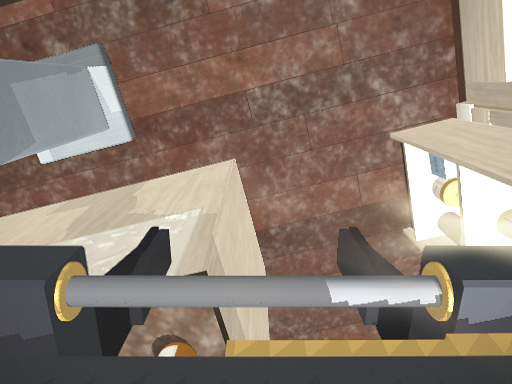

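```bash
python3 - <<'E'
from h import *
print(delta([.47,-.04,.34],down(-.035)))
E
```

```text
(array([ 1.000e-04, -0.000e+00,  1.358e+00]), array([-0.4654, -0.5735, -0.1034]))
```

Call:
step_arm:
  plan:
    - [[0,0,0.09],[-0.031,-0.038,-0.02],0]
    - [[0,0,0.18],[-0.062,-0.076,-0.04],0]
    - [[0,0,0.27],[-0.093,-0.115,-0.06],0]
    - [[0,0,0.36],[-0.124,-0.153,-0.08],0]
    - [[0,0,0.45],[-0.155,-0.191,-0.1],0]
    - [[0,0,0.54],[-0.186,-0.229,-0.1],0]
    - [[0,0,0.63],[-0.217,-0.267,-0.1],0]
    - [[0,0,0.72],[-0.248,-0.306,-0.1],0]
    - [[0,0,0.81],[-0.279,-0.344,-0.1],0]
    - [[0,0,0.9],[-0.31,-0.382,-0.1],0]

```text
time: 2.2
position: [0.3668, 0.1822, 0.3369]
tool_rot: [1.709, 2.636, 0.002]
ft_force: [0.4, 0.1, 0.1]
grip_width: 0.998
```

```bash
python3 - <<'E'
from h import *
print(delta([.47,-.04,.34],down(-.035)))
E
```

```text
(array([ 0.001 , -0.0008,  0.4551]), array([-0.245 ,  0.0036, -0.0033]))
```

Call:
step_arm:
  plan:
    - [[0,0,0.09],[-0.049,0,-0.003],150]
    - [[0,0,0.18],[-0.098,0,-0.003],150]
    - [[0,0,0.27],[-0.147,0.001,-0.003],150]
    - [[0,0,0.36],[-0.196,0.003,-0.003],150]
    - [[0,0,0.455],[-0.245,0.004,-0.003],150]
    - [[0,0,0.455],[-0.245,0.004,-0.003],150]
    - [[0,0,0.455],[-0.245,0.004,-0.003],150]
    - [[0,0,0.455],[-0.245,0.004,-0.003],150]
    - [[0,0,0.455],[-0.245,0.004,-0.003],150]
    - [[0,0,0.455],[-0.245,0.004,-0.003],150]

```text
time: 3.45
position: [0.4704, -0.0374, 0.3396]
tool_rot: [-2.255, -2.187, -0.0]
ft_force: [0.6, -1.5, -0.6]
grip_width: 0.41
```

```bash
python3 - <<'E'
from h import *
import pickle
s=ctrl.get_state();im=ctrl.get_image('wrist');c=ctrl.calibration('wrist');save('w1',im);pickle.dump((c,im),open('w1.pkl','wb'))
print(s['position'],s['grip_width'])
d=cv2.resize(im,None,fx=1.5,fy=1.5,interpolation=cv2.INTER_CUBIC)
for l in ['tin_centre','jar_centre','left_press','left_lid']:
    r=ctrl.cut_out('wrist',l); print(l,[(round(x['score'],2),x['rect'],x['pixels'].sum()) for x in r[:4]])
save('w1z',d)
E
```

```text
[ 0.47040663 -0.03740614  0.33959626] 0.4102939398501424
tin_centre [(0.95, [189.6, 119.1, 70.9, 75.6], np.int64(3813)), (0.6, [181.2, 2.0, 57.5, 23.8], np.int64(1107))]
jar_centre [(0.68, [211.8, 305.8, 41.6, 32.1], np.int64(1214))]
left_press [(0.73, [192.0, 77.0, 91.2, 109.2], np.int64(5570))]
left_lid [(0.92, [192.9, 79.9, 88.2, 106.7], np.int64(5573))]
```

View pics/w1z.png

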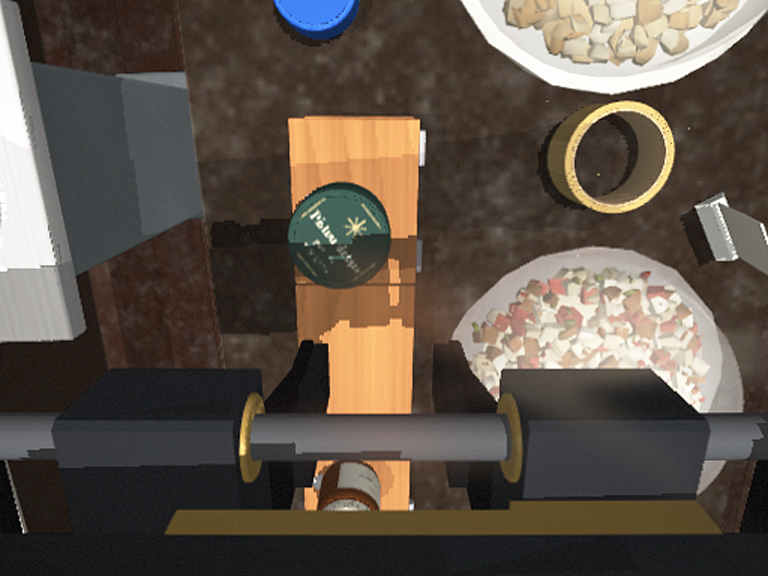

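```bash
python3 - <<'E'
from h import *
import pickle
c,im=pickle.load(open('w1.pkl','rb'))
z=1.5
for n,u,v in [('FL',289,118),('BL',419,118),('seamF',295,285),('seamB',416,285)]:
    print(n,atz(c,u/z,v/z,.112).round(4))
# predicted outline check
ti=np.array([.442,-.027])
x0,w=ray(c,340/z,234/z); print('tin top-ish',atz(c,340/z,234/z,.154).round(4))
# fit: caddy centre, yaw, from all corner obs
cs=ctrl.calibration('scene');cd=ctrl.calibration('side')
S=lambda u,v:(u/2.6+150,v/2.6+110); D=lambda u,v:(u/2.7+150,v/2.7+130)
obs=[(c,(289/z,118/z),(-.046,.18)),(c,(419/z,118/z),(.046,.18)),(c,(295/z,285/z),(-.046,.059)),(c,(416/z,285/z),(.046,.059)),
(cs,S(403,380),(-.046,-.18)),(cs,S(457,343),(.046,-.18)),(cs,S(228,200),(-.046,.18)),(cs,S(281,173),(.046,.18)),(cs,S(281,252),(-.046,.059)),(cs,S(332,225),(.046,.059)),(cs,S(336,315),(-.046,-.059)),
(cd,D(257,336),(-.046,-.18)),(cd,D(345,333),(.046,-.18)),(cd,D(257,268),(-.046,-.059)),(cd,D(257,208),(-.046,.059)),(cd,D(325,162),(.046,.18))]
from scipy.optimize import least_squares
def f(p):
    r=[]
    for cc,uv,l in obs:
        w=[p[0]+np.cos(p[2])*l[0]-np.sin(p[2])*l[1],p[1]+np.sin(p[2])*l[0]+np.cos(p[2])*l[1],p[3]]
        r+=list((proj(cc,w)-uv))
    return np.array(r)
q=least_squares(f,[.45,-.13,-.03,.111],loss='soft_l1');print(q.x.round(4));print(f(q.x).reshape(-1,2).round(1).tolist())
# tin from silhouettes
ms=[]
for n,cc in [('wrist',c),('scene',cs),('side',cd)]:
    best=ctrl.cut_out(n,'tin_centre')
    for k,b in enumerate(best):
        print(n,k,round(b['score'],2),b['rect'])
    if n=='scene':
        im2=cv2.imread('pics/scene0.png')
    ms.append((cc,best))
def sil(cc,p,h=.042,r=.0345):
    a=np.linspace(0,2*np.pi,60);pts=[]
    for zz in(p[2]-h/2,p[2]+h/2):
        pts+=[proj(cc,[p[0]+r*np.cos(t),p[1]+r*np.sin(t),zz]) for t in a]
    P=np.array(pts);return np.array([P[:,0].min(),P[:,1].min(),P[:,0].max(),P[:,1].max()])
rects=[(c,np.array([288,182,391,287])/z)]
u=[S(257,183),S(308,239)];rects.append((cs,np.array([*u[0],*u[1]])))
u=[D(258,151),D(312,206)];rects.append((cd,np.array([*u[0],*u[1]])))
g=lambda p:np.concatenate([sil(cc,p)-rr for cc,rr in rects])
q2=least_squares(g,[.443,-.027,.133]);print('tin',q2.x.round(4),g(q2.x).reshape(-1,4).round(1).tolist())
d=q2.x[:2]-q.x[:2];cy,sy=np.cos(q.x[2]),np.sin(q.x[2]);print('local',(cy*d[0]+sy*d[1]).round(4),(-sy*d[0]+cy*d[1]).round(4))
E
```

```text
FL [0.409  0.0491 0.112 ]
BL [0.499  0.0462 0.112 ]
seamF [ 0.4036 -0.0721  0.112 ]
seamB [ 0.4956 -0.0749  0.112 ]
tin top-ish [ 0.4436 -0.025   0.154 ]
[ 0.4476 -0.1326 -0.0358  0.1109]
[[-0.7, 0.2], [0.9, 0.6], [0.3, -0.4], [0.0, -0.0], [-0.8, 0.9], [0.6, 0.1], [-1.2, -0.1], [-0.8, -0.8], [-1.2, 1.1], [0.5, -0.7], [-0.3, -0.2], [0.2, 0.2], [0.5, 0.0], [-0.1, -0.2], [-0.2, 1.1], [-0.1, -1.0]]
wrist 0 0.95 [189.6, 119.1, 70.9, 75.6]
wrist 1 0.6 [181.2, 2.0, 57.5, 23.8]
scene 0 0.7 [248.4, 179.9, 18.7, 22.8]
scene 1 0.64 [216.8, 174.0, 16.9, 21.2]
scene 2 0.53 [238.1, 175.6, 39.6, 32.3]
side 0 0.9 [241.2, 184.4, 24.9, 23.5]
side 1 0.47 [237.7, 190.9, 2.2, 14.8]
tin [ 0.443  -0.0294  0.1295] [[-0.1, -1.2, 0.5, 1.2], [-0.9, -0.3, -0.2, 1.3], [-0.2, -0.2, 0.3, 0.5]]
local -0.0084 0.1029
```

```bash
cat >> h.py <<'E'
def W(lx,ly,z):
    return [.4476+lx*.99936+.0358*ly,-.1326-.0358*lx+ly*.99936,z]
E
python3 - <<'E'
from h import *
for l in [(.001,.167,.25),(.001,.167,.133),(.001,.031,.133)]: print(l,W(*l),delta(W(*l),down(-.0358)))
E
```

```text
(0.001, 0.167, 0.25) [0.45457796, 0.03425732000000001, 0.25] (array([ 0.0001, -0.0001,  0.0038]), array([ 0.0717, -0.0183,  0.0896]))
(0.001, 0.167, 0.133) [0.45457796, 0.03425732000000001, 0.133] (array([ 0.0001, -0.0001,  0.0038]), array([ 0.0717, -0.0183,  0.2066]))
(0.001, 0.031, 0.133) [0.44970916, -0.10165563999999999, 0.133] (array([ 0.0001, -0.0001,  0.0038]), array([-0.0643, -0.0188,  0.2066]))
```

Call:
step_arm:
  plan:
    - [[0,0,0.004],[0.036,-0.009,0.02],91]
    - [[0,0,0.004],[0.072,-0.018,0.045],91]
    - [[0,0,0.004],[0.072,-0.018,0.08],91]
    - [[0,0,0.004],[0.072,-0.018,0.115],91]
    - [[0,0,0.004],[0.072,-0.018,0.15],91]
    - [[0,0,0.004],[0.072,-0.018,0.175],91]
    - [[0,0,0.004],[0.072,-0.018,0.195],91]
    - [[0,0,0.004],[0.072,-0.018,0.206],91]
    - [[0,0,0.004],[0.072,-0.018,0.206],91]
    - [[0,0,0.004],[0.072,-0.018,0.206],91]

```text
time: 5.1
position: [0.4555, 0.0347, 0.1344]
tool_rot: [2.261, 2.181, 0.002]
ft_force: [-0.6, -0.9, 0.5]
grip_width: 0.643
```

```bash
python3 - <<'E'
from h import *
s=ctrl.get_state();print(s['position'],s['grip_width'])
im=ctrl.get_image('wrist');im2=ctrl.get_image('side')
print(delta(W(.001,.031,.133),down(-.0358)))
a=cv2.resize(im2[150:270,190:330],(700,600),interpolation=cv2.INTER_CUBIC);save('s2',a);save('w2',im)
E
```

```text
[0.45549465 0.03469043 0.13438024] 0.6430531254075365
(array([ 0.0017, -0.0007, -0.0002]), array([-0.1365, -0.0009,  0.0013]))
```

View pics/s2.png

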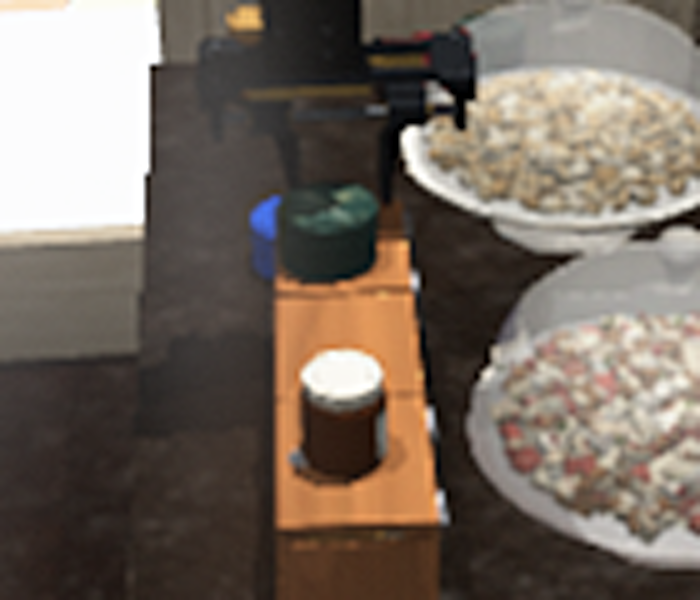

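View pics/w2.png

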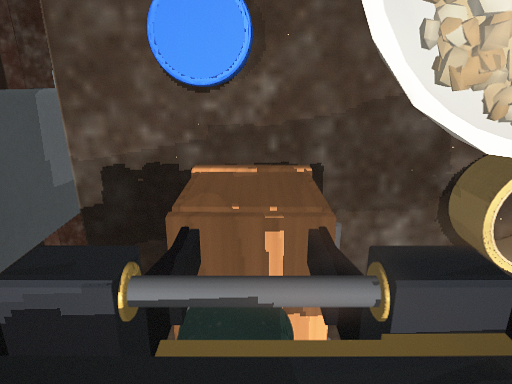

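Call:
step_arm:
  plan:
    - [[0,0,0],[-0.012,-0.001,0.001],91]
    - [[0,0,0],[-0.022,-0.001,0.001],91]
    - [[0,0,0],[-0.031,-0.001,0.001],91]
    - [[0,0,0],[-0.04,-0.001,0.001],91]
    - [[0,0,0],[-0.049,-0.001,0.001],91]
    - [[0,0,0],[-0.058,-0.001,0.001],91]
    - [[0,0,0],[-0.067,-0.001,0.001],91]
    - [[0,0,0],[-0.076,-0.001,0.001],91]
    - [[0,0,0],[-0.085,-0.001,0.001],91]
    - [[0,0,0],[-0.092,-0.001,0.001],91]

```text
time: 6.45
position: [0.4504, -0.0581, 0.1324]
tool_rot: [-2.261, -2.181, 0.001]
ft_force: [0.4, -0.1, 1.0]
grip_width: 0.643
```

```bash
python3 - <<'E'
from h import *
s=ctrl.get_state();print(s['position'],s['grip_width'])
im=ctrl.get_image('scene');im2=ctrl.get_image('side')
print(delta(W(.001,.031,.133),down(-.0358)))
a=cv2.resize(im2[150:270,190:330],(460,394),interpolation=cv2.INTER_CUBIC);b=cv2.resize(im[150:270,220:320],(328,394),interpolation=cv2.INTER_CUBIC);save('s3',np.hstack([a,b]))
E
```

```text
[ 0.45035524 -0.05811444  0.13242007] 0.6425477514311986
(array([-0.0001,  0.0004, -0.0016]), array([-0.0432,  0.001 , -0.0005]))
```

View pics/s3.png

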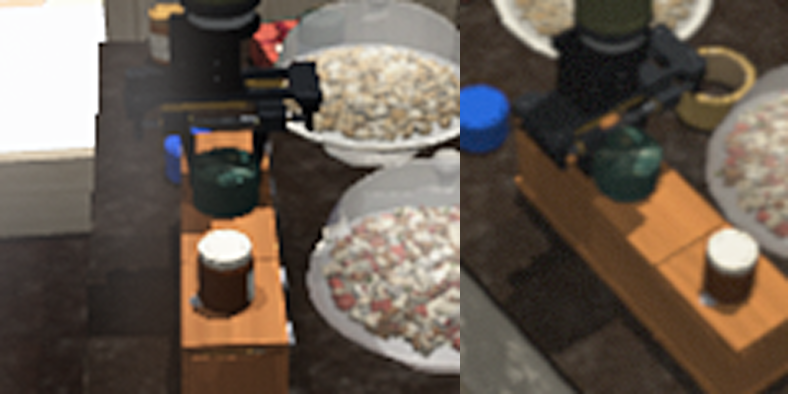

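Call:
step_arm:
  plan:
    - [[0,0,0],[-0.008,0.001,0],91]
    - [[0,0,0],[-0.016,0.001,0],91]
    - [[0,0,0],[-0.024,0.001,0],91]
    - [[0,0,0],[-0.032,0.001,0],91]
    - [[0,0,0],[-0.039,0.001,0],91]
    - [[0,0,0],[-0.043,0.001,0],91]
    - [[0,0,0],[-0.043,0.001,0],91]
    - [[0,0,0],[-0.035,0.001,0],91]
    - [[0,0,0],[-0.015,0.001,-0.01],91]
    - [[0,0,0],[-0.005,0.001,-0.04],91]

```text
time: 7.8
position: [0.4501, -0.0605, 0.1717]
tool_rot: [-2.258, -2.182, 0.004]
ft_force: [0.3, 0.2, -0.0]
grip_width: 0.643
```

```bash
python3 - <<'E'
from h import *
s=ctrl.get_state();print(s['position'],s['grip_width'])
print('press up',delta(W(-.022,.12,.30),down(-.0358)), W(-.03,.12,.112))
E
```

```text
[ 0.45009139 -0.06053889  0.17174188] 0.6433308615179987
press up (array([-0.0034,  0.0006,  0.0017]), array([ 0.0479, -0.0223, -0.1282])) [0.42191520000000005, -0.01160280000000001, 0.112]
```

Call:
step_arm:
  plan:
    - [[0,0,0],[0,0.001,-0.04],255]
    - [[0,0,0],[-0.01,0.005,-0.085],255]
    - [[0,0,0],[-0.03,0.01,-0.13],255]
    - [[0,0,0],[-0.05,0.01,-0.17],255]
    - [[0,0,0],[-0.05,0.01,-0.17],255]
    - [[0,0,0],[-0.05,0.01,-0.17],255]
    - [[0,0,0],[-0.05,0.01,-0.17],255]
    - [[0,0,0],[-0.05,0.01,-0.17],255]
    - [[0,0,0],[-0.05,0.01,-0.17],255]
    - [[0,0,0],[-0.05,0.01,-0.17],255]

```text
time: 9.05
position: [0.4595, -0.1126, 0.3424]
tool_rot: [-2.261, -2.181, 0.0]
ft_force: [0.2, -0.1, 0.3]
grip_width: 0.003
```

```bash
python3 - <<'E'
from h import *
import pickle
s=ctrl.get_state();im=ctrl.get_image('wrist');c=ctrl.calibration('wrist');print(s['position'],s['grip_width'])
pickle.dump((c,im),open('w4.pkl','wb'))
for l in ['tin_centre','left_press','jar_centre']:
    r=ctrl.cut_out('wrist',l); print(l,[(round(x['score'],2),x['rect'],x['pixels'].sum()) for x in r[:4]])
save('w4',cv2.resize(im,None,fx=1.5,fy=1.5,interpolation=cv2.INTER_CUBIC))
E
```

```text
[ 0.45947335 -0.11263056  0.34238645] 0.0029556948104777414
tin_centre [(0.57, [207.7, 143.4, 70.3, 72.1], np.int64(3673))]
left_press [(0.89, [196.4, 0.0, 95.0, 123.0], np.int64(10940))]
jar_centre [(0.57, [195.7, 0.2, 93.8, 120.6], np.int64(10764))]
```

View pics/w4.png

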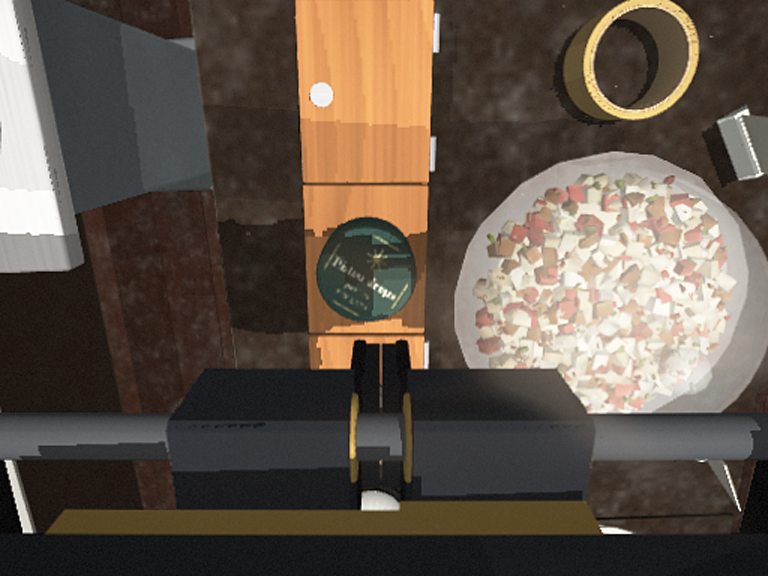

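```bash
python3 - <<'E'
from h import *
import pickle
from scipy.optimize import least_squares
c,im=pickle.load(open('w4.pkl','rb'));z=1.5
def loc(p): d=p[:2]-np.array([.4476,-.1326]); return (.99936*d[0]-.0358*d[1]).round(4),(.0358*d[0]+.99936*d[1]).round(4)
m=atz(c,321/z,95/z,.112);print('mark',m,loc(m))
for u,v in[(303,184),(428,185),(308,334),(425,335)]:
    p=atz(c,u/z,v/z,.111);print(p.round(4),loc(p))
a=np.linspace(0,2*np.pi,60)
def sil(p):
    P=np.array([proj(c,[p[0]+.0345*np.cos(t),p[1]+.0345*np.sin(t),zz]) for zz in(.111,.153) for t in a]);return np.array([*P.min(0),*P.max(0)])
q=least_squares(lambda p:sil(p)-np.array([316,217,418,321])/z,[.448,-.13]);print(q.x,q.fun,loc(q.x))
print('to mark',delta([m[0],m[1],.20],down(-.0358)))
E
```

```text
mark [ 0.42131613 -0.01145334  0.112     ] (np.float64(-0.0306), np.float64(0.1201))
[ 0.4039 -0.0717  0.111 ] (np.float64(-0.0458), np.float64(0.0593))
[ 0.4945 -0.0757  0.111 ] (np.float64(0.0449), np.float64(0.0586))
[ 0.3985 -0.1891  0.111 ] (np.float64(-0.047), np.float64(-0.0583))
[ 0.4911 -0.1933  0.111 ] (np.float64(0.0457), np.float64(-0.0591))
[ 0.44896118 -0.13038731] [ 0.16227289 -1.40990171 -0.16263765  1.4148686 ] (np.float64(0.0013), np.float64(0.0023))
to mark (array([ 0.0001, -0.0001, -0.0003]), array([ 0.0998, -0.0418,  0.1426]))
```

Call:
step_arm:
  plan:
    - [[0,0,0],[0.033,-0.013,0.03],255]
    - [[0,0,0],[0.066,-0.026,0.06],255]
    - [[0,0,0],[0.1,-0.04,0.1],255]
    - [[0,0,0],[0.1,-0.04,0.14],255]
    - [[0,0,0],[0.1,-0.04,0.17],255]
    - [[0,0,0],[0.1,-0.04,0.188],255]
    - [[0,0,0],[0.1,-0.04,0.188],255]
    - [[0,0,0],[0.1,-0.04,0.188],255]
    - [[0,0,0],[0.1,-0.04,0.188],255]
    - [[0,0,0],[0.1,-0.04,0.188],255]

```text
time: 10.5
position: [0.4236, -0.0112, 0.1552]
tool_rot: [2.261, 2.181, 0.002]
ft_force: [0.3, 0.3, 0.4]
grip_width: 0.001
```

```bash
python3 - <<'E'
from h import *
s=ctrl.get_state();print(s['position'],s['ft_force'],s['joint_positions'].round(3))
print(delta([.4225,-.0115,.121],down(-.0358)))
E
```

```text
[ 0.42363199 -0.01124066  0.15522431] [0.31354964 0.31388393 0.36463429] [-0.651 -0.151  0.575  2.102  0.089  1.167 -0.152]
(array([ 0.0013, -0.0006, -0.0002]), array([-0.0003, -0.0012,  0.0342]))
```

Call:
step_arm:
  plan:
    - [[0,0,0],[0,0,0.008],255]
    - [[0,0,0],[0,0,0.016],255]
    - [[0,0,0],[0,0,0.022],255]
    - [[0,0,0],[0,0,0.025],255]
    - [[0,0,0],[0,0,0.027],255]
    - [[0,0,0],[0,0,0.028],255]
    - [[0,0,0],[0,0,0.029],255]
    - [[0,0,0],[0,0,0.03],255]
    - [[0,0,0],[0,0,0.031],255]
    - [[0,0,0],[0,0,0.031],255]

```text
time: 11.75
position: [0.423, -0.0113, 0.1244]
tool_rot: [-2.261, -2.18, 0.0]
ft_force: [-3.6, -0.1, 7.4]
grip_width: 0.003
```

Call:
step_arm:
  plan:
    - [[0,0,0],[0,0,0.001],255]
    - [[0,0,0],[0,0,0.001],255]
    - [[0,0,0],[0,0,0.002],255]
    - [[0,0,0],[0,0,0.002],255]
    - [[0,0,0],[0,0,0.003],255]
    - [[0,0,0],[0,0,0.003],255]
    - [[0,0,0],[0,0,0.003],255]
    - [[0,0,0],[0,0,0.003],255]
    - [[0,0,0],[0,0,0.003],255]
    - [[0,0,0],[0,0,0.003],255]

```text
time: 13.0
position: [0.4229, -0.0113, 0.1225]
tool_rot: [-2.26, -2.18, 0.0]
ft_force: [-8.2, -1.3, 17.6]
grip_width: 0.005
```

Call:
step_arm:
  plan:
    - [[0,0,0],[0,0,0.001],255]
    - [[0,0,0],[0,0,-0.015],255]
    - [[0,0,0],[0,0,-0.05],255]
    - [[0,0,0],[0,0,-0.1],255]
    - [[0,0,0],[0,0,-0.15],255]
    - [[0,0,0],[-0.04,0.02,-0.19],255]
    - [[0,0,0],[-0.08,0.035,-0.22],255]
    - [[0,0,0],[-0.08,0.035,-0.22],255]
    - [[0,0,0],[-0.08,0.035,-0.22],255]
    - [[0,0,0],[-0.08,0.035,-0.22],255]

```text
time: 14.25
position: [0.4547, -0.0912, 0.3395]
tool_rot: [-2.258, -2.183, 0.002]
ft_force: [0.3, -0.2, -0.4]
grip_width: 0.006
```

```bash
python3 - <<'E'
from h import *
s=ctrl.get_state();print(s['position'],s['ft_force'])
im=ctrl.get_image('wrist');im1=ctrl.get_image('scene');im2=ctrl.get_image('side')
a=cv2.resize(im2[130:350,190:330],(255,400),interpolation=cv2.INTER_CUBIC);b=cv2.resize(im1[110:340,150:380],(400,400),interpolation=cv2.INTER_CUBIC);save('s5',np.hstack([a,b]));save('w5',im)
E
```

```text
[ 0.45467665 -0.09116299  0.33950689] [ 0.28118311 -0.16536613 -0.40803858]
```

View pics/s5.png

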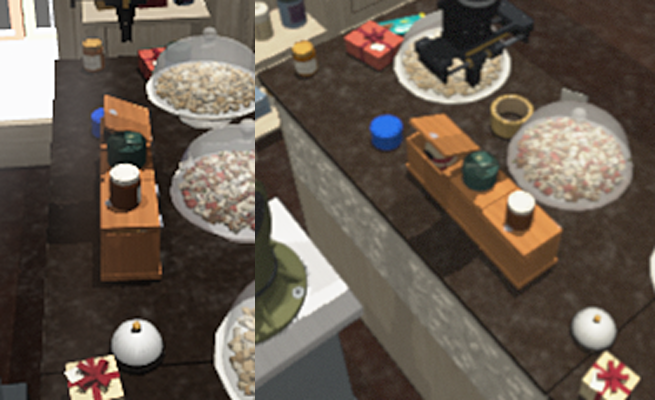

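View pics/w5.png

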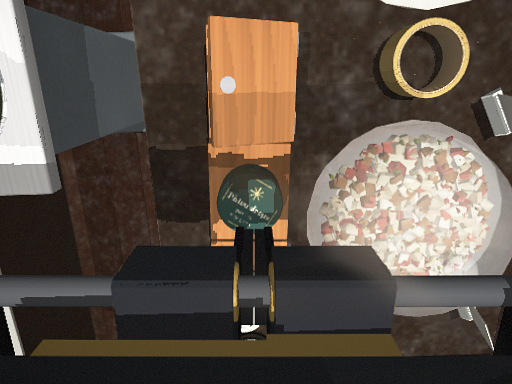

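```bash
python3 - <<'E'
from h import *
for n in ['honey','bell','jar_centre']:
    print(n,[(round(x['score'],2),x['rect']) for x in ctrl.cut_out('scene',n)[:2]])
print(ctrl.close_job())
E
```

```text
honey [(0.59, [172.7, 129.3, 13.4, 25.0])]
bell [(0.76, [331.6, 286.2, 24.6, 30.4])]
jar_centre [(0.8, [293.5, 218.7, 17.0, 25.9])]
the job is handed in; nothing more can be done
None
```

I pushed the green tin from the left lid onto the middle deck with two half-open fingers. I then pressed the left lid's touch mark until it stopped (about 18 N) and let go. The job was handed in at about 14.5 s.

**Tin:** measured after the push and before the press, it stood about 1 to 2 mm from the deck centre, clear of both seams. I did not re-measure it after the lid opened, but the last pictures show it still standing between the seams.

**Left lid:** it shows clearly ajar in all three camera views. I did not measure its angle.

**Jar, right lid, honey and bell:** the pictures show the jar standing on the shut right lid. The final outlines of honey and bell match the first ones within about 1 pixel. The jar's outline came back about 3 pixels higher and 6 pixels taller than at the start, with its lower edge about 3 pixels lower. I put this down to detector noise, since nothing came near it.

The robot was touching nothing at hand-in, and no check failed.

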